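Set the square on the valve plate for marking out

ROBOT

A 6-joint arm with a two-finger parallel gripper is mounted at the origin on the work surface. World frame = base frame: x ahead of the robot, y to its left, z up, the work surface at z = 0. Lengths are in m, angles in rad, forces in N, time in s.
With the tool pointing down it reaches from about 0.35 to 0.775 m from the base axis. Payload 7.3 kg.
Tool frame: the origin (TCP) lies at the very end of the fingers, on their centre line; the grasp point (between the pads) lies 19 mm behind it (robot.hold_point_z is the distance from the TCP to the grasp point, in m); z points along the fingers, y is the direction in which the jaws open and shut (so a half turn about z gives the same grasp; the last joint's range is limited). The gripper opens to 92 mm and grips with 3 to 60 N. Pads are 19 mm wide; open, the fingers measure 130 mm over their backs; the gripper's body (75 mm by 190 mm) begins 47 mm behind the grasp point.
Start: joints at [1.005, 0.342, 1.524, -0, 1.275, -0.146], TCP at [0.214, 0.479, 0.227] pointing down, gripper open.
Joint ranges: [-2.53, 2.53], [-0.77, 2.02], [0.04, 2.7], [-1, 4.14], [0.28, 2.66], [-3.11, 3.11]. Speed limits (rad/s): [2.57, 2.57, 3.14, 3.14, 3.14, 3.14].

INTERFACE

Orientations are given as [roll, pitch, yaw] about the fixed x, y, z axes, in that order (R = Rz(yaw) Ry(pitch) Rx(roll)).
In Python, from cell import monitor, viewer, robot gives the robot as it stands.
- The arm moves only by the tool move_arm, never from a script. Its argument "deltas" is a list of rows, each an object of numbers: "x", "y", "z": the shift along the tool's x, y, z in m; "wx", "wy", "wz": the turn, a rotation vector about the tool's x, y, z in degrees; "hand": the opening, from 0 (shut) to 1 (fully open). In form: [{"x": .., "y": .., "z": .., "wx": .., "wy": .., "wz": .., "hand": ..}, ...]. A call has 1 to 8 rows; each row is the pose to reach, as a shift and turn from the pose commanded when the call began, along the tool's axes at that moment; what a row does not reach only later rows make up. A row lasts 1/8 s, in which the tool goes at most 62.5 mm and 10.7 degrees, less where a joint would pass 70% of its speed; a pose out of reach is approached as far as the arm can. A call with a gripper value outside its range is refused whole. The fingers move at their own pace and stop on an object; "grip_force" is the grip in N (left out, the last holds). Time passes only in rows, so rows that repeat a pose let the fingers close. It gives the time, the measured TCP pose, the force and the opening at its end, in the units of the state.
- monitor.observe(): the state, without advancing time (a new reading comes with each control period).
- viewer.read_camera(name): name is "scene" or "side" or "wrist"; returns the picture (480x640x3 uint8, red, green, blue); there is no depth.
- viewer.camera_params(name): a dict with "camera_matrix" (3x3 intrinsics, pixels), "k1" (the pictures are not rectified: a ray, as slopes to the right and down, at radius r is drawn at 1 + k1 r^2 times it, then the intrinsics apply), "R" (3x3) and "t" (3): a world point X has camera coordinates R X + t. Camera axes: x right, y down, z forward; pixel columns grow to the right and rows downward; lengths in m; the calibration is good to about 2 mm. A picture is of the moment at which its call begins: read the wrist's pose just before it. camera_params takes no time and is no camera call; for the wrist camera it gives the pose at the moment of the call.
- robot.hand_in(): hands the job in, once; it reports no verdict.
The state is a dict: "time": time; "qpos": joint angles; "qvel": joint speeds; "joint_efforts": joint torques, N m; "tool_pos": TCP position; "tool_rot": TCP orientation; "contact_force": force on the tool from outside, world axes, zero at the start; "torque": the same for the moment, N m; "opening": finger opening in m.
Only numpy, scipy, OpenCV 4.12 (cv2) and the standard library are available. Lean on these libraries where they do the work, as an engineer would, in place of code of your own. Each camera call takes 0.05 s, during which the arm holds its last target. There are 200 camera calls.

TASK

The next row of valves has to be marked out on the aluminium plate. Set the square on it: the stock resting level on the bench and flush along its length against the plate's front edge (the long edge nearest the robot), the blade across the plate with the blade's outer edge on the red line. Let go of it there, and leave the flask, the jar and the spare valve where they stand.

Things in the scene. Friction and masses are not known exactly. Their poses are not given: they have to be found in the camera images.
- square_grip (a point): Centre of the blue grip rib of the loose L-shaped square. Axes: z up, y along the stock, x the way the blade points. The rib, 18 (x) x 100 (y) mm, stands on the middle of the stock, from 24 to 60 mm above the stock's underside; this point is half-way up the rib, 42 mm above the underside. Grip the rib across its 18 mm width, fingertips above the stock.
- square: The square, 0.35 kg; origin under the stock's centre, axes as square_grip. Stock: dark bar 30 (x) x 160 (y) x 24 mm high. Blade: bright strip 30 wide, 4 thick, reaching 155 mm in +x from the stock's inner face (x = +15) at its +y end (y +50 to +80, +80 being its outer edge); underside 19 mm up, so 1 mm over the plate when the stock is on the bench.
- face_left (a point): Point on the stock's inner face (the face the blade leaves from), 5 mm from its +y end: at (+15, +75, +9) mm from the stock's underside centre.
- face_right (a point): Point on the stock's inner face, 5 mm from its -y end: at (+15, -75, +9) mm from the stock's underside centre.
- rule (a point): Point on the lower outer edge of the blade, at (+90, +80, +19) mm from the stock's underside centre.
- plate: Aluminium plate fixed on the bench, 200 (x) x 320 (y) x 18 mm thick. Origin at the centre of its underside; z up, x from its front edge (face at x = -100 mm, free all along, nearest the robot) to its far edge. A row of five small valves, 42 mm high, stands on it near the far edge from x = +67 mm on; two blue hold-down dogs beyond that edge.
- line: Red line, 5 mm wide and 158 mm long, drawn on the plate's top at right angles to the front edge, starting at that edge. Origin in the middle of the line's length and width, on the plate's top; x along it, away from the front edge; it is parallel to the plate's x.
- flask: Glass bottle with a blue cap, 70 mm diameter, 150 mm high, standing loose on the bench; origin at its underside. Leave alone.
- valve: Spare valve, white block 60 x 45 x 50 mm with a black top to 70 mm, loose on the bench; origin at its underside. Leave alone.
- jar: Amber jar with a blue cap, 64 mm diameter, 90 mm high, loose on the bench; origin at its underside. Leave alone.
Things that resemble listed ones, but are neither listed nor needed, are in the scene too. Leave any green look-alike of the square alone.

How it is judged:
At the end, for the whole second after the job is handed in: Both ends of the stock's inner face within 2.5 mm of the plate's front face; the blade's outer edge within 6 mm of the centre of the red line; the square level (within 0.03 rad), down on the bench (within 4 mm) and at rest (x of face_left in the frame of plate between -0.1025 and -0.0985 m and x of face_right in the frame of plate between -0.1025 and -0.0985 m and y of rule in the frame of line between -0.006 and 0.006 m and angle between square_grip's own z axis and vertical below 0.03 rad and height (world z) of square_grip below 0.046 m and linear speed of square below 0.01 m/s); the robot touches nothing.
It fails at once if a bystander (flask, spare valve or jar) is moved by more than 20 mm (distance of any of flask, valve, jar from where it was at the start of the episode above 0.02 m).
It also fails if it takes over 38 s, if anything falls off the work surface, if the arm or the gripper's body presses on something with over 40 N, if the wrist force passes 120 N, or if a joint passes its speed limit or range.

## Working session

There is one attempt and no reset: what is moved stays moved. The work goes in short steps, Python scripts to look and compute and a tool call to move; the robot and the scene stay as the last step left them, time stands still between calls to the robot, and variables do not carry over. Pictures are saved under pics/ and viewed, about 8 in all and at most 12, crops included, and the job is handed in when it is done.

Besides the shell and the picture viewer there is one more tool, called after "Request:" as name([rows], argument=value, ...), one row to a line, values as JSON. move_arm: Moves the arm, as the interface text tells. Its arguments: {"type":"object","properties":{"deltas":{"type":"array","items":{"type":"object","properties":{"x":{"type":"number"},"y":{"type":"number"},"z":{"type":"number"},"wx":{"type":"number"},"wy":{"type":"number"},"wz":{"type":"number"},"hand":{"type":"number"}}}},"grip_force":{"type":"number"}},"required":["deltas"]}

```bash
mkdir -p pics; cat > h.py <<'E'
import numpy as np, cv2
from cell import monitor, viewer, robot
def ray(p,uv):
    K=np.array(p["camera_matrix"]);R=np.array(p["R"]);t=np.array(p["t"])
    uv=np.atleast_2d(np.array(uv,float)); d=np.array([p["k1"],0,0,0,0.])
    n=cv2.undistortPoints(uv[:,None],K,d)[:,0]
    return -R.T@t, np.c_[n,np.ones(len(n))]@R
def onz(p,uv,z):
    c,d=ray(p,uv); return c+d*((z-c[2])/d[:,2])[:,None]
def proj(p,X):
    R=np.array(p["R"]);K=np.array(p["camera_matrix"])
    return cv2.projectPoints(np.atleast_2d(np.array(X,float)),cv2.Rodrigues(R)[0],np.array(p["t"],float),K,np.array([p["k1"],0,0,0,0.]))[0][:,0]
def shot(n,f):
    p=viewer.camera_params(n); im=np.array(viewer.read_camera(n)); cv2.imwrite(f"pics/{f}.png",im[:,:,::-1]); return p,im
E
python3 - <<'E'
from h import *
import pickle
D={}
for n in("scene","side","wrist"):
    p,im=shot(n,n+"0"); D[n]=(p,im); print(n,np.round(-np.array(p["R"]).T@p["t"],3),p["k1"])
pickle.dump(D,open("d0.pkl","wb"))
print(monitor.observe()["time"],robot.hold_point_z,monitor.observe()["tool_rot"])
E
```

```text
scene [1.364 0.083 1.068] 0.006643119846950547
side [0.389 0.967 1.084] 0.05094731466265878
wrist [0.142 0.512 0.384] 0.0012459464180805111
0.15 0.0188 [-3.14047864e+00 -1.34087160e-04  2.72182808e+00]
```

View pics/scene0.png

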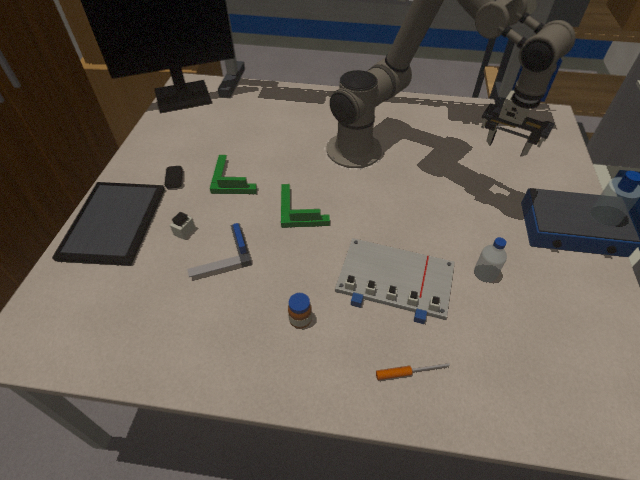

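View pics/side0.png

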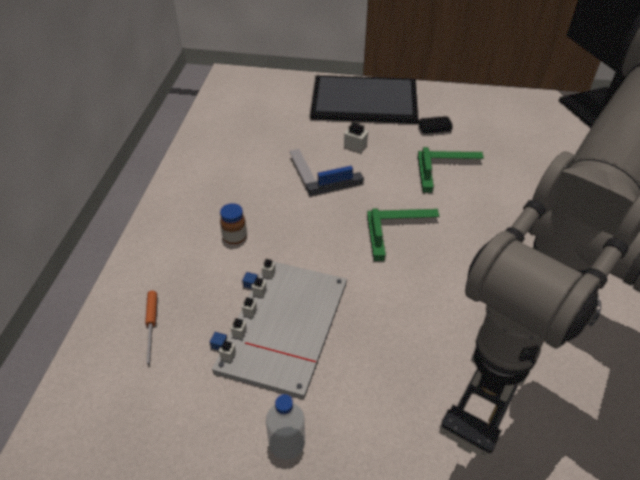

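The scene view shows the real square with its blue rib at about (240,243). Its blade runs to (190,270), pointing roughly world −y. The plate is centred near (397,277) with the red line from (427,257) to (421,297), the bottle is at (491,262) and the jar at (300,310). The side view agrees: rib at (335,175), red line from (245,345) to (317,360).

```bash
python3 - <<'E'
from h import *
import pickle
D=pickle.load(open("d0.pkl","rb"))
box={"scene":dict(rib=(222,215,260,275),line=(405,245,445,310)),"side":dict(rib=(310,155,370,200),line=(230,335,330,370))}
def blob(im,b,kind):
    x0,y0,x1,y1=b; h=cv2.cvtColor(im[y0:y1,x0:x1],cv2.COLOR_RGB2HSV).astype(int)
    m=(abs(h[...,0]-113)<12)&(h[...,1]>120) if kind=="rib" else ((h[...,0]<8)|(h[...,0]>172))&(h[...,1]>110)
    v,u=np.nonzero(m); return np.c_[u+x0,v+y0].astype(float)
rays={}
for n in("scene","side"):
    p,im=D[n]
    for k,z in(("rib",.042),("line",.018)):
        P=blob(im,box[n][k],k); X=onz(p,P,z)[:,:2]; c=X.mean(0); w,V=np.linalg.eigh(np.cov((X-c).T)); a=V[:,1]; s=(X-c)@a
        print(n,k,len(P),"c",c.round(4),"yaw",np.degrees(np.arctan2(a[1],a[0])).round(1),"ends",(c+a*s.min()).round(4),(c+a*s.max()).round(4))
    for k,uv in dict(scene=dict(flask=(490,278),jar=(300,322),valve=(181,232)),side=dict(flask=(286,450),jar=(233,238),valve=(355,147)))[n].items(): print(k,onz(p,[uv],0.)[0,:2].round(3))
    for k,uv in dict(scene=dict(bladeend=(190,272),p1=(356,241),p2=(455,262)),side=dict(bladeend=(296,152),p1=(346,279),p2=(306,392)))[n].items(): print(k,onz(p,[uv],.02)[0,:2].round(3))
E
```

```text
scene rib 134 c [ 0.5269 -0.3061] yaw -152.7 ends [ 0.5693 -0.2842] [ 0.4825 -0.329 ]
scene line 75 c [0.5817 0.2663] yaw 171.4 ends [0.6557 0.2551] [0.503  0.2781]
flask [0.545 0.465]
jar [ 0.775 -0.068]
valve [ 0.508 -0.509]
bladeend [ 0.67  -0.416]
p1 [0.478 0.056]
p2 [0.516 0.359]
side rib 388 c [ 0.5364 -0.2951] yaw -146.2 ends [ 0.5801 -0.2659] [ 0.4913 -0.3252]
side line 63 c [0.5724 0.2702] yaw 171.5 ends [0.6498 0.2587] [0.5019 0.2808]
flask [0.525 0.47 ]
jar [ 0.764 -0.06 ]
valve [ 0.501 -0.486]
bladeend [ 0.665 -0.409]
p1 [0.463 0.05 ]
p2 [0.506 0.356]
```

```bash
cat >> h.py <<'E'
from scipy.spatial.transform import Rotation as Ro
def go(xyz,toolyaw_deg):
    """tool-frame delta (m, deg) to a tool-down pose with tool yaw (R=Rz Rx(pi)); tool y = (sin,-cos)"""
    s=monitor.observe(); R0=Ro.from_euler("xyz",s["tool_rot"]); R1=Ro.from_euler("xyz",[np.pi,0,np.radians(toolyaw_deg)])
    d=R0.inv().apply(np.array(xyz)-s["tool_pos"]); w=(R0.inv()*R1).as_rotvec(degrees=True)
    print("t",round(s["time"],2),"tcp",np.round(s["tool_pos"],4),"rot",np.degrees(s["tool_rot"]).round(2),"open",round(s["opening"],4),"F",np.round(s["contact_force"],1))
    print(" delta",d.round(4),"turn",w.round(2))
E
python3 -c "
from h import *
go([.53,-.30,.2],29)"
```

```text
t 0.15 tcp [0.2138 0.4792 0.2262] rot [-1.7994e+02 -1.0000e-02  1.5595e+02] open 0.0919 F [-0.6 -0.2 -0.5]
 delta [-0.6063 -0.5826  0.0268] turn [-4.0000e-02  7.0000e-02  1.2695e+02]
```

Request:
move_arm([
  {"x": -0.607, "y": -0.582, "z": 0.02, "wz": 127, "hand": 1},
  {"x": -0.607, "y": -0.582, "z": 0.02, "wz": 127, "hand": 1},
  {"x": -0.607, "y": -0.582, "z": 0.02, "wz": 127, "hand": 1},
  {"x": -0.607, "y": -0.582, "z": 0.02, "wz": 127, "hand": 1},
  {"x": -0.607, "y": -0.582, "z": 0.02, "wz": 127, "hand": 1},
  {"x": -0.607, "y": -0.582, "z": 0.02, "wz": 127, "hand": 1},
  {"x": -0.607, "y": -0.582, "z": 0.02, "wz": 127, "hand": 1},
  {"x": -0.607, "y": -0.582, "z": 0.02, "wz": 127, "hand": 1},
])

```text
schema error: expected keys x, y, z, wx, wy, wz, hand
```

```bash
python3 -c "
from h import *
go([.53,-.30,.2],29)"
```

```text
t 0.15 tcp [0.2138 0.4792 0.2262] rot [-1.7994e+02 -1.0000e-02  1.5595e+02] open 0.0919 F [-0.6 -0.2 -0.5]
 delta [-0.6063 -0.5826  0.0268] turn [-4.0000e-02  7.0000e-02  1.2695e+02]
```

All keys are required.

Request:
move_arm([
  {"x": -0.607, "y": -0.582, "z": 0.02, "wx": 0, "wy": 0, "wz": 127, "hand": 1},
  {"x": -0.607, "y": -0.582, "z": 0.02, "wx": 0, "wy": 0, "wz": 127, "hand": 1},
  {"x": -0.607, "y": -0.582, "z": 0.02, "wx": 0, "wy": 0, "wz": 127, "hand": 1},
  {"x": -0.607, "y": -0.582, "z": 0.02, "wx": 0, "wy": 0, "wz": 127, "hand": 1},
  {"x": -0.607, "y": -0.582, "z": 0.02, "wx": 0, "wy": 0, "wz": 127, "hand": 1},
  {"x": -0.607, "y": -0.582, "z": 0.02, "wx": 0, "wy": 0, "wz": 127, "hand": 1},
  {"x": -0.607, "y": -0.582, "z": 0.02, "wx": 0, "wy": 0, "wz": 127, "hand": 1},
  {"x": -0.607, "y": -0.582, "z": 0.02, "wx": 0, "wy": 0, "wz": 127, "hand": 1},
])

```text
time: 1.15
tool_pos: [0.4028, 0.0144, 0.2149]
tool_rot: [3.141, -0.0, 1.215]
contact_force: [0.8, 0.6, -0.3]
opening: 0.0915
```

```bash
python3 -c "
from h import *
go([.53,-.30,.2],29)"
```

```text
t 1.15 tcp [0.4028 0.0144 0.2149] rot [ 1.7997e+02 -2.0000e-02  6.9630e+01] open 0.0915 F [ 0.8  0.6 -0.3]
 delta [-0.2505  0.2287  0.0149] turn [ 2.000e-02 -3.000e-02  4.063e+01]
```

```bash
python3 -c "
from h import *
import pickle
p,im=shot('wrist','w1'); pickle.dump((p,im),open('w1.pkl','wb'))"
```

Request:
move_arm([
  {"x": -0.25, "y": 0.229, "z": 0.015, "wx": 0, "wy": 0, "wz": 40.6, "hand": 1},
  {"x": -0.25, "y": 0.229, "z": 0.015, "wx": 0, "wy": 0, "wz": 40.6, "hand": 1},
  {"x": -0.25, "y": 0.229, "z": 0.015, "wx": 0, "wy": 0, "wz": 40.6, "hand": 1},
  {"x": -0.25, "y": 0.229, "z": 0.015, "wx": 0, "wy": 0, "wz": 40.6, "hand": 1},
  {"x": -0.25, "y": 0.229, "z": 0.015, "wx": 0, "wy": 0, "wz": 40.6, "hand": 1},
  {"x": -0.25, "y": 0.229, "z": 0.015, "wx": 0, "wy": 0, "wz": 40.6, "hand": 1},
  {"x": -0.25, "y": 0.229, "z": 0.015, "wx": 0, "wy": 0, "wz": 40.6, "hand": 1},
])

```text
time: 2.08
tool_pos: [0.5321, -0.298, 0.1985]
tool_rot: [-3.14, 0.001, 0.512]
contact_force: [-1.3, 1.6, -1.1]
opening: 0.092
```

```bash
python3 -c "
from h import *
import pickle
go([.53,-.30,.2],29)
p,im=shot('wrist','w2'); pickle.dump((p,im),open('w2.pkl','wb'))
a=cv2.imread('pics/w1.png');b=cv2.imread('pics/w2.png')
cv2.imwrite('pics/w12.png',cv2.resize(np.vstack([a,b]),(448,672))[:600] if 0 else cv2.resize(np.hstack([a,b]),(800,300)))"
```

```text
t 2.08 tcp [ 0.5321 -0.298   0.1985] rot [-1.7992e+02  4.0000e-02  2.9310e+01] open 0.092 F [-1.3  1.6 -1.1]
 delta [-0.0028  0.0008 -0.0015] turn [-0.08  0.04  0.31]
```

View pics/w12.png

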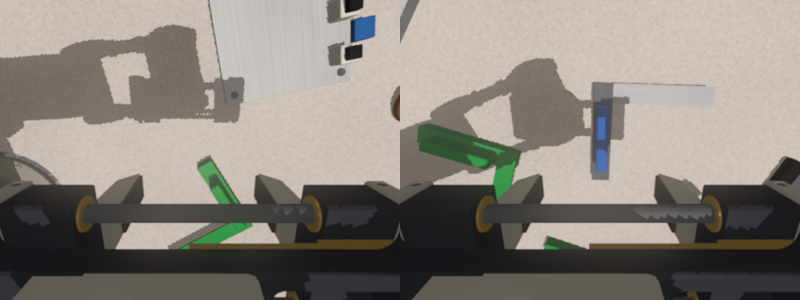

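The left half, taken mid-transfer, shows part of the plate: its front edge runs from about (210,0) to (222,105). The right half, above the square, shows the stock upright in the picture at x≈592–612, y≈82–180. The rib is at (602,138) and the blade points right along y≈84–105.

```bash
python3 - <<'E'
from h import *
import pickle
p,im=pickle.load(open("w2.pkl","rb"))
h=cv2.cvtColor(im,cv2.COLOR_RGB2HSV).astype(int)
m=(abs(h[...,0]-113)<12)&(h[...,1]>120); m[:,:290]=0; m[:,360:]=0; m[320:]=0
v,u=np.nonzero(m); P=np.c_[u,v].astype(float); print("px",P.min(0),P.max(0))
X=onz(p,P,.06)[:,:2]; (c,sz,a)=cv2.minAreaRect((X*1000).astype(np.float32)); print("rib",np.round(c,1),np.round(sz,1),round(a,1))
# front face dir / blade outer edge: fit from column scan of gray gradient
g=cv2.cvtColor(im,cv2.COLOR_RGB2GRAY).astype(int)
for r in(150,200,250,270): print("row",r,[ (x) for x in range(295,350) if abs(g[r,x+1]-g[r,x-1])>30])
for c in(370,400,450,490): print("col",c,[ y for y in range(115,180) if abs(g[y+1,c]-g[y-1,c])>20])
print("cam",-np.array(p["R"]).T@p["t"],"axis",np.array(p["R"])[2])
print("tcp px",proj(p,[.532,-.298,.06]))
E
python3 -c "
import cv2;a=cv2.imread('pics/w2.png')[100:320,250:550];cv2.imwrite('pics/w2c.png',cv2.resize(a,None,fx=2.6,fy=2.6))"
```

```text
px [314. 169.] [330. 273.]
rib [ 537.6 -299. ] [97. 15.] 29.1
row 150 [305, 306, 307, 340, 341]
row 200 [295, 296, 304, 305, 306, 307, 308]
row 250 [303, 304, 305, 334, 335, 336]
row 270 [303, 304, 305, 334, 335]
col 370 [131, 132, 134, 135]
col 400 [132, 133, 135, 136]
col 450 [133, 134, 135, 136, 137]
col 490 []
cam [ 0.60207473 -0.2586696   0.35649813] axis [-0.25715296 -0.14288734 -0.95574869]
tcp px [[318.30655448 228.16221925]]
```

View pics/w2c.png

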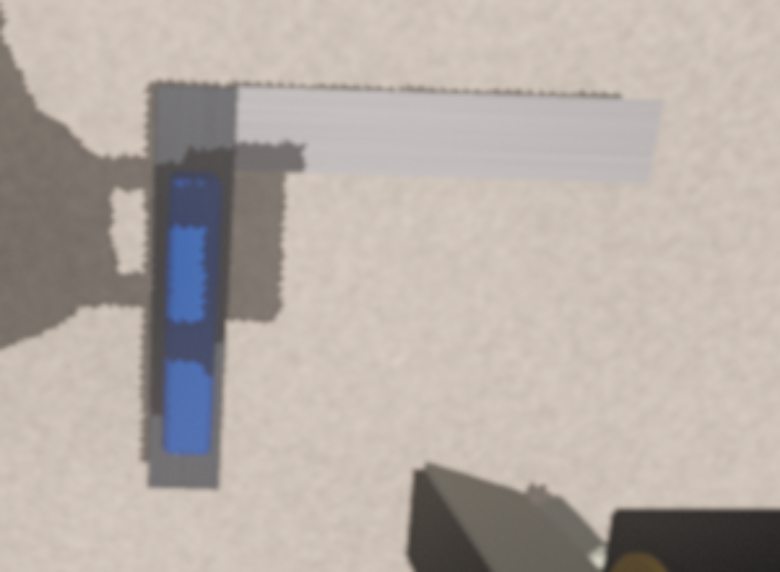

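The crop shows the rib top with corners at about (170,178), (220,178), (212,453) and (164,453) in crop pixels. The stock's inner edge runs (237,86)–(219,488) and the blade's outer edge (237,86)–(661,99).

```bash
python3 - <<'E'
from h import *
import pickle
p,im=pickle.load(open("w2.pkl","rb"))
f=lambda q:np.array(q)/2.6+[250,100]
def an(a,b): d=b-a; return np.degrees(np.arctan2(d[1],d[0])).round(1), np.linalg.norm(d[:2]).round(4)
R=onz(p,f([(170,178),(220,178),(212,453),(164,453)]),.06); print("rib",R.mean(0).round(4),"long",an(R[2],R[1]),an(R[3],R[0]),"w",an(R[0],R[1]))
S=onz(p,f([(237,86),(219,488),(148,488)]),.024); print("stock inner",an(S[1],S[0]),S.round(4)[:, :2].tolist())
B=onz(p,f([(237,86),(661,99)]),.023); print("blade",an(B[0],B[1]),"w",an(S[2],S[1]))
y=np.radians(29); ux=np.array([np.sin(y),-np.cos(y)]); uy=np.array([np.cos(y),np.sin(y)])
mid=(S[0,:2]+S[1,:2])/2-.015*ux; print("centre by stock",mid.round(4))
go([*R.mean(0)[:2],.2],29)
# plate front edge in w1
p,im=pickle.load(open("w1.pkl","rb")); g=cv2.cvtColor(im,cv2.COLOR_RGB2GRAY).astype(int)
for r in(10,40,80,120): print(r,[(x,g[r,x+2]-g[r,x-2]) for x in range(325,370) if abs(g[r,x+2]-g[r,x-2])>20])
E
```

```text
rib [ 0.5379 -0.3002  0.06  ] long (np.float64(28.5), np.float64(0.0987)) (np.float64(27.9), np.float64(0.0987)) w (np.float64(-60.7), np.float64(0.0166))
stock inner (np.float64(27.8), np.float64(0.159)) [[0.6146, -0.2761], [0.474, -0.3503], [0.4595, -0.3247]]
blade (np.float64(-62.3), np.float64(0.1543)) w (np.float64(-60.6), np.float64(0.0294))
centre by stock [ 0.537  -0.3001]
t 2.12 tcp [ 0.5318 -0.2965  0.1989] rot [-1.7989e+02  3.0000e-02  2.9370e+01] open 0.0918 F [-0.2  0.4  0.1]
 delta [ 0.0035  0.0062 -0.0011] turn [-0.11  0.03  0.37]
10 [(331, np.int64(-46)), (332, np.int64(-87)), (333, np.int64(-80)), (334, np.int64(-23)), (335, np.int64(39)), (336, np.int64(91)), (337, np.int64(88)), (338, np.int64(40))]
40 [(336, np.int64(-41)), (337, np.int64(-81)), (338, np.int64(-78)), (339, np.int64(-21)), (340, np.int64(40)), (341, np.int64(90)), (342, np.int64(89)), (343, np.int64(41))]
80 [(344, np.int64(-47)), (345, np.int64(-65)), (346, np.int64(-29)), (348, np.int64(53)), (349, np.int64(70)), (350, np.int64(34))]
120 [(350, np.int64(-39)), (351, np.int64(-72)), (352, np.int64(-57)), (354, np.int64(39)), (355, np.int64(78)), (356, np.int64(65)), (357, np.int64(24))]
```

Request:
move_arm([
  {"x": 0.0035, "y": 0.006, "z": 0.06, "wx": 0, "wy": 0, "wz": 1.4, "hand": 1},
  {"x": 0.0035, "y": 0.006, "z": 0.12, "wx": 0, "wy": 0, "wz": 1.4, "hand": 1},
  {"x": 0.0035, "y": 0.006, "z": 0.155, "wx": 0, "wy": 0, "wz": 1.4, "hand": 1},
  {"x": 0.0035, "y": 0.006, "z": 0.169, "wx": 0, "wy": 0, "wz": 1.4, "hand": 1},
  {"x": 0.0035, "y": 0.006, "z": 0.169, "wx": 0, "wy": 0, "wz": 1.4, "hand": 0},
  {"x": 0.0035, "y": 0.006, "z": 0.169, "wx": 0, "wy": 0, "wz": 1.4, "hand": 0},
  {"x": 0.0035, "y": 0.006, "z": 0.169, "wx": 0, "wy": 0, "wz": 1.4, "hand": 0},
  {"x": 0.0035, "y": 0.006, "z": 0.169, "wx": 0, "wy": 0, "wz": 1.4, "hand": 0},
], grip_force=40)

```text
time: 3.12
tool_pos: [0.5385, -0.3005, 0.0318]
tool_rot: [3.14, -0.001, 0.489]
contact_force: [0.3, -0.1, -0.6]
opening: 0.0562
```

```bash
python3 - <<'E'
from h import *
import pickle
go([.5375,-.30,.15],28)
# plate pose from w1 front edge (top edge z=.018) + line from first pics
p,im=pickle.load(open("w1.pkl","rb"))
X=onz(p,[(337,10),(342,40),(349,80),(355.3,120)],.018)[:,:2]; print(X.round(4).tolist())
c=X.mean(0); w,V=np.linalg.eigh(np.cov((X-c).T)); n=V[:,0]*np.sign(V[0,0]); print("front normal yaw",np.degrees(np.arctan2(n[1],n[0])).round(2),"offset n.X",(n@c).round(4))
E
```

```text
t 3.12 tcp [ 0.5385 -0.3005  0.0318] rot [ 1.7992e+02 -4.0000e-02  2.8000e+01] open 0.0562 F [ 0.3 -0.1 -0.6]
 delta [-0.0006 -0.0008 -0.1182] turn [ 0.08 -0.04  0.  ]
[[0.4854, 0.1863], [0.4818, 0.1619], [0.4769, 0.1274], [0.4711, 0.0909]]
front normal yaw -8.48 offset n.X 0.4527
```

Request:
move_arm([
  {"x": 0, "y": 0, "z": 0, "wx": 0, "wy": 0, "wz": 0, "hand": 0},
  {"x": 0, "y": 0, "z": 0, "wx": 0, "wy": 0, "wz": 0, "hand": 0},
  {"x": 0, "y": 0, "z": 0, "wx": 0, "wy": 0, "wz": 0, "hand": 0},
  {"x": 0, "y": 0, "z": 0, "wx": 0, "wy": 0, "wz": 0, "hand": 0},
  {"x": 0, "y": 0, "z": 0, "wx": 0, "wy": 0, "wz": 0, "hand": 0},
  {"x": 0, "y": 0, "z": 0, "wx": 0, "wy": 0, "wz": 0, "hand": 0},
  {"x": 0, "y": 0, "z": 0, "wx": 0, "wy": 0, "wz": 0, "hand": 0},
])

```text
time: 4.0
tool_pos: [0.538, -0.3001, 0.0307]
tool_rot: [-3.141, 0.0, 0.489]
contact_force: [0.1, 0.7, -1.6]
opening: 0.0172
```

Request:
move_arm([
  {"x": 0, "y": 0, "z": -0.01, "wx": 0, "wy": 0, "wz": 0, "hand": 0},
  {"x": 0, "y": 0, "z": -0.04, "wx": 0, "wy": 0, "wz": 0, "hand": 0},
  {"x": 0, "y": 0, "z": -0.09, "wx": 0, "wy": 0, "wz": 0, "hand": 0},
  {"x": 0, "y": 0, "z": -0.13, "wx": 0, "wy": 0, "wz": 0, "hand": 0},
])

```text
time: 4.5
tool_pos: [0.5382, -0.3003, 0.1629]
tool_rot: [3.141, -0.0, 0.489]
contact_force: [0.5, -0.7, -4.3]
opening: 0.0179
```

```bash
python3 - <<'E'
from h import *
go([.4727-.03*.989,.2025+.03*.1475,.16],81.5)
E
```

```text
t 4.5 tcp [ 0.5382 -0.3003  0.1629] rot [ 1.7996e+02 -3.0000e-02  2.8000e+01] open 0.0179 F [ 0.5 -0.7 -4.3]
 delta [ 0.1541 -0.4926  0.0026] turn [ 5.00e-02 -0.00e+00 -5.35e+01]
```

Request:
move_arm([
  {"x": 0.006, "y": -0.02, "z": 0, "wx": 0, "wy": 0, "wz": -2, "hand": 0},
  {"x": 0.02, "y": -0.063, "z": 0, "wx": 0, "wy": 0, "wz": -7, "hand": 0},
  {"x": 0.037, "y": -0.118, "z": 0, "wx": 0, "wy": 0, "wz": -13, "hand": 0},
  {"x": 0.055, "y": -0.175, "z": 0, "wx": 0, "wy": 0, "wz": -20, "hand": 0},
  {"x": 0.073, "y": -0.233, "z": 0, "wx": 0, "wy": 0, "wz": -27, "hand": 0},
  {"x": 0.091, "y": -0.291, "z": 0, "wx": 0, "wy": 0, "wz": -34, "hand": 0},
  {"x": 0.109, "y": -0.348, "z": 0, "wx": 0, "wy": 0, "wz": -41, "hand": 0},
  {"x": 0.125, "y": -0.4, "z": 0, "wx": 0, "wy": 0, "wz": -46, "hand": 0},
])

```text
time: 5.5
tool_pos: [0.4599, 0.1135, 0.1614]
tool_rot: [3.141, -0.0, 1.295]
contact_force: [0.7, 0.2, -4.6]
opening: 0.0179
```

```bash
python3 - <<'E'
from h import *
go([.4727-.03*.989,.2025+.03*.1475,.15],81.5)
E
```

```text
t 5.5 tcp [0.4599 0.1135 0.1614] rot [ 1.7997e+02 -2.0000e-02  7.4200e+01] open 0.0179 F [ 0.7  0.2 -4.6]
 delta [ 0.0853 -0.0417  0.0114] turn [ 0.03 -0.02 -7.3 ]
```

Request:
move_arm([
  {"x": 0.04, "y": -0.02, "z": 0.004, "wx": 0, "wy": 0, "wz": -4, "hand": 0},
  {"x": 0.07, "y": -0.035, "z": 0.009, "wx": 0, "wy": 0, "wz": -6.5, "hand": 0},
  {"x": 0.085, "y": -0.042, "z": 0.011, "wx": 0, "wy": 0, "wz": -7.3, "hand": 0},
  {"x": 0.085, "y": -0.042, "z": 0.011, "wx": 0, "wy": 0, "wz": -7.3, "hand": 0},
])

```text
time: 6.0
tool_pos: [0.4435, 0.2054, 0.1499]
tool_rot: [-3.142, 0.0, 1.42]
contact_force: [0.5, -1.1, -3.9]
opening: 0.0178
```

```bash
python3 - <<'E'
from h import *
import pickle
go([.4727-.03*.989,.2025+.03*.1475,.15],81.5)
D={n:shot(n,n+"3") for n in("wrist","scene","side")}
go([.4727-.03*.989,.2025+.03*.1475,.15],81.5)
pickle.dump(D,open("d3.pkl","wb"))
E
```

```text
t 6.0 tcp [0.4435 0.2054 0.1499] rot [-1.800e+02  1.000e-02  8.138e+01] open 0.0178 F [ 0.5 -1.1 -3.9]
 delta [ 0.0015 -0.0007 -0.0001] turn [-0.    0.01 -0.12]
t 6.15 tcp [0.4441 0.204  0.15  ] rot [1.7998e+02 1.0000e-02 8.1230e+01] open 0.0174 F [ 0.3 -0.  -4.6]
 delta [ 0.0028 -0.0015  0.    ] turn [ 0.02  0.01 -0.27]
```

View pics/wrist3.png

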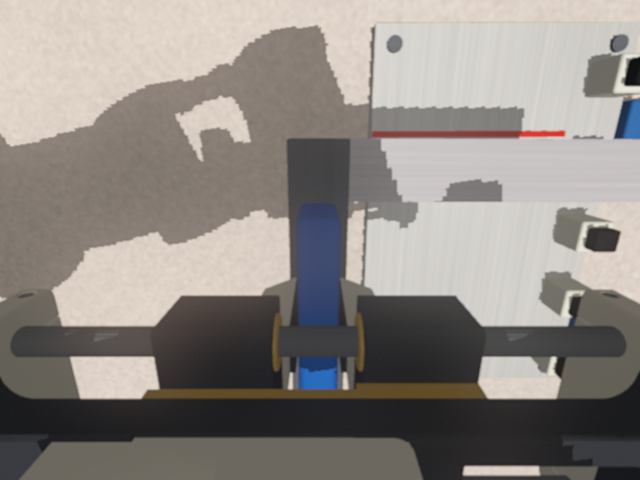

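The wrist view shows the plate's front edge running from (374,23) to about (365,290). The red line is at row ~134 from x=373 to 565. The held square's stock spans x=288–350 at its +y end (row 139), and the blade's outer edge is along row ~139.

```bash
python3 - <<'E'
from h import *
import pickle
p,im=pickle.load(open("d3.pkl","rb"))["wrist"]
h=cv2.cvtColor(im,cv2.COLOR_RGB2HSV).astype(int); g=cv2.cvtColor(im,cv2.COLOR_RGB2GRAY).astype(int)
m=((h[...,0]<8)|(h[...,0]>172))&(h[...,1]>110); m[:120]=0;m[145:]=0;m[:,:370]=0;m[:,580:]=0
v,u=np.nonzero(m); print("red rows",[(c,v[u==c].min(),v[u==c].max()) for c in(380,420,460,500,540,560)], u.min(),u.max())
def edge(vals,off,k): d=np.abs(vals[2:]-vals[:-2]); return [(off+1+i,int(d[i])) for i in range(len(d)) if d[i]>k and d[i]==d[max(0,i-2):i+3].max()]
for r in(30,60,90,125,215,240,270): print("front row",r,edge(g[r,355:385],355,15))
for c in(295,320,340,360,420,480,560,630): print("top col",c,edge(g[120:160,c],120,12))
for r in(145,170,190): print("stock row",r,edge(g[r,280:360],280,12))
go([.443,.207,.15],81.5)
print("proj rel",proj(p,[.4435,.2054,.17]))
E
```

```text
red rows [(380, np.int64(132), np.int64(136)), (420, np.int64(132), np.int64(135)), (460, np.int64(132), np.int64(136)), (500, np.int64(132), np.int64(136)), (540, np.int64(131), np.int64(136)), (560, np.int64(131), np.int64(135))] 373 564
front row 30 [(371, 78), (375, 80)]
front row 60 [(373, 73)]
front row 90 [(369, 78), (372, 78)]
front row 125 [(368, 16), (371, 21)]
front row 215 [(364, 74)]
front row 240 [(363, 74), (366, 72)]
front row 270 [(365, 72)]
top col 295 [(138, 42)]
top col 320 [(138, 46)]
top col 340 [(138, 41)]
top col 360 []
top col 420 [(131, 34), (138, 68)]
top col 480 [(131, 33), (138, 70)]
top col 560 [(130, 78), (136, 90)]
top col 630 [(138, 66)]
stock row 145 [(286, 36), (350, 33)]
stock row 170 [(287, 45), (349, 31)]
stock row 190 [(287, 34), (348, 31)]
t 6.15 tcp [0.4441 0.204  0.15  ] rot [1.7998e+02 1.0000e-02 8.1230e+01] open 0.0174 F [ 0.3 -0.  -4.6]
 delta [ 0.0028 -0.0015  0.    ] turn [ 0.02  0.01 -0.27]
proj rel [[316.85270307 317.85364412]]
```

```bash
cat > pl.py <<'E'
from h import *
import pickle
p,im=pickle.load(open("d3.pkl","rb"))["wrist"]
def fit(X): c=X.mean(0); w,V=np.linalg.eigh(np.cov((X-c).T)); return c,V[:,1]*np.sign(V[np.argmax(abs(V[:,1])),1])
F=onz(p,[(375,30),(372.5,90),(366,240),(365,270)],.018)[:,:2]; c,t=fit(F); n=np.array([t[1],-t[0]]); n*=np.sign(n[0])
L=onz(p,[(380,134),(420,133.8),(460,134),(500,134),(540,133.5),(560,133.3)],.018)[:,:2]; cl,tl=fit(L)
if __name__=="__main__":
    print("normal yaw front",np.degrees(np.arctan2(n[1],n[0])).round(2),"line yaw",np.degrees(np.arctan2(tl[1],tl[0])).round(2),"n off",(n@c).round(4),"line lat",(t@cl).round(4))
    B=onz(p,[(360,138.5),(420,138.5),(480,138.5),(630,138.5)],.142)[:,:2]; cb,tb=fit(B); print("blade yaw",np.degrees(np.arctan2(tb[1],tb[0])).round(2),"lat",t@cb)
    S=onz(p,[(350,145),(349,170),(348,190)],.143)[:,:2]; cs,ts=fit(S);print("stock yaw",np.degrees(np.arctan2(ts[1],ts[0])).round(2)-90,"inner n",n@cs)
    T=np.array([.4438,.2047]); print("tcp n,lat",n@T,t@T)
E
python3 pl.py
```

```text
normal yaw front -8.49 line yaw -8.44 n off 0.4521 line lat 0.3502
blade yaw -8.62 lat 0.34740977966948405
stock yaw -9.629999999999995 inner n 0.4238226819957082
tcp n,lat 0.40870457356509116 0.26799459238383344
```

Request:
move_arm([
  {"x": 0.003, "y": 0.01, "z": 0.02, "wx": 0, "wy": 0, "wz": 0, "hand": 0},
  {"x": 0.003, "y": 0.018, "z": 0.06, "wx": 0, "wy": 0, "wz": 0, "hand": 0},
  {"x": 0.003, "y": 0.018, "z": 0.095, "wx": 0, "wy": 0, "wz": 0, "hand": 0},
  {"x": 0.003, "y": 0.018, "z": 0.108, "wx": 0, "wy": 0, "wz": 0, "hand": 0},
  {"x": 0.003, "y": 0.018, "z": 0.112, "wx": 0, "wy": 0, "wz": 0, "hand": 0},
  {"x": 0.003, "y": 0.018, "z": 0.112, "wx": 0, "wy": 0, "wz": 0, "hand": 0},
])

```text
time: 6.9
tool_pos: [0.4628, 0.2051, 0.0388]
tool_rot: [3.14, -0.001, 1.419]
contact_force: [0.7, -0.1, -3.9]
opening: 0.0177
```

```bash
python3 - <<'E'
import pickle
from pl import n,t
from h import *
for i in range(1):
    s=monitor.observe(); print(s["tool_pos"],n@s["tool_pos"][:2],t@s["tool_pos"][:2],np.round(s["contact_force"],1))
p,im=shot("wrist","w4"); s2,i2=shot("side","s4")
a=cv2.resize(i2[250:430,180:400],None,fx=1.8,fy=1.8)[:360,:400]; b=cv2.resize(im,(480,360)); c=np.zeros((360,800,3),np.uint8)
c[:a.shape[0],:320]=a[:360,:320]; c[:,320:]=b; cv2.imwrite("pics/c4.png",c[:,:,::-1]); pickle.dump((p,im),open("w4.pkl","wb"))
E
```

```text
[0.46280402 0.20514235 0.03877767] 0.4274349018255124 0.2712385430503639 [ 0.7 -0.1 -3.9]
```

View pics/c4.png

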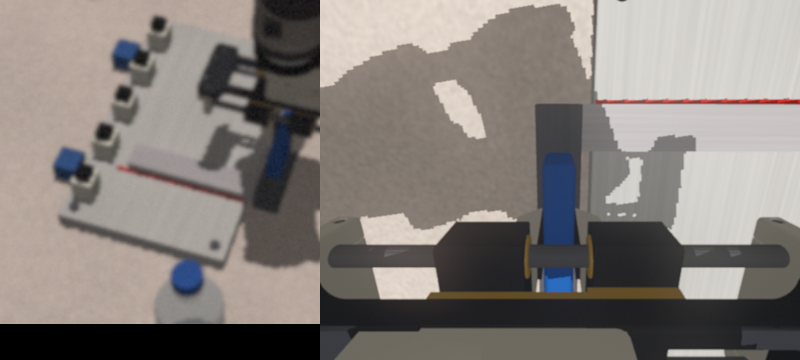

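The side crop shows the blade running alongside the red line with the stock in front of the plate. The wrist view shows the blade's outer edge right on the red line (row ~103), with a gap still between the stock and the front edge.

Request:
move_arm([
  {"x": 0, "y": 0.002, "z": 0.005, "wx": 0, "wy": 0, "wz": 0, "hand": 0},
  {"x": 0, "y": 0.005, "z": 0.007, "wx": 0, "wy": 0, "wz": 0, "hand": 0},
  {"x": 0, "y": 0.007, "z": 0.008, "wx": 0, "wy": 0, "wz": 0, "hand": 0},
  {"x": 0, "y": 0.007, "z": 0.008, "wx": 0, "wy": 0, "wz": 0, "hand": 0},
])

```text
time: 7.5
tool_pos: [0.4683, 0.2043, 0.0307]
tool_rot: [-3.14, -0.0, 1.419]
contact_force: [-4.5, 0.5, 6.3]
opening: 0.0175
```

```bash
python3 - <<'E'
from pl import n,t
from h import *
s=monitor.observe(); print(s["tool_pos"],n@s["tool_pos"][:2],t@s["tool_pos"][:2],np.round(s["contact_force"],1),s["torque"])
E
```

```text
[0.46834512 0.20428015 0.03066511] 0.43304257312354855 0.2712040918771713 [-4.5  0.5  6.3] [0.01665642 1.08027143 0.01595   ]
```

Request:
move_arm([
  {"x": 0, "y": 0.002, "z": -0.0005, "wx": 0, "wy": 0, "wz": 0, "hand": 0},
  {"x": 0, "y": 0.004, "z": -0.0005, "wx": 0, "wy": 0, "wz": 0, "hand": 0},
  {"x": 0, "y": 0.005, "z": -0.0005, "wx": 0, "wy": 0, "wz": 0, "hand": 0},
  {"x": 0, "y": 0.005, "z": -0.0005, "wx": 0, "wy": 0, "wz": 0, "hand": 0},
])

```text
time: 8.0
tool_pos: [0.4718, 0.2037, 0.0307]
tool_rot: [-3.137, 0.001, 1.419]
contact_force: [-10.6, 2.3, 9.0]
opening: 0.0179
```

```bash
python3 - <<'E'
from pl import n,t
from h import *
s=monitor.observe(); print(s["tool_pos"],n@s["tool_pos"][:2],t@s["tool_pos"][:2],np.round(s["contact_force"],1),s["torque"])
E
```

```text
[0.47179469 0.2036833  0.03067131] 0.43654246563151533 0.2711232044591077 [-10.6   2.3   9. ] [0.36658086 1.63482661 0.20348267]
```

Request:
move_arm([
  {"x": 0, "y": 0.001, "z": -0.0005, "wx": 0, "wy": 0, "wz": 0, "hand": 0},
  {"x": 0, "y": 0.0015, "z": -0.0005, "wx": 0, "wy": 0, "wz": 0, "hand": 0},
  {"x": 0, "y": 0.0015, "z": -0.0005, "wx": 0, "wy": 0, "wz": 0, "hand": 0},
])

```text
time: 8.38
tool_pos: [0.4718, 0.2036, 0.0306]
tool_rot: [-3.135, 0.001, 1.419]
contact_force: [-13.8, 4.9, 7.3]
opening: 0.0181
```

```bash
python3 - <<'E'
from pl import n,t
from h import *
s=monitor.observe(); print(s["tool_pos"],n@s["tool_pos"][:2],t@s["tool_pos"][:2],np.round(s["contact_force"],1),s["torque"])
p,im=shot("wrist","w5"); i2=shot("side","s5")[1]
b=cv2.resize(im[60:300,200:600],None,fx=2,fy=2); cv2.imwrite("pics/c5.png",b[:,:,::-1])
E
```

```text
[0.47184068 0.20358891 0.03064241] 0.4366018889714849 0.2710366455340684 [-13.8   4.9   7.3] [0.6440176  1.98305037 0.20188212]
```

View pics/c5.png

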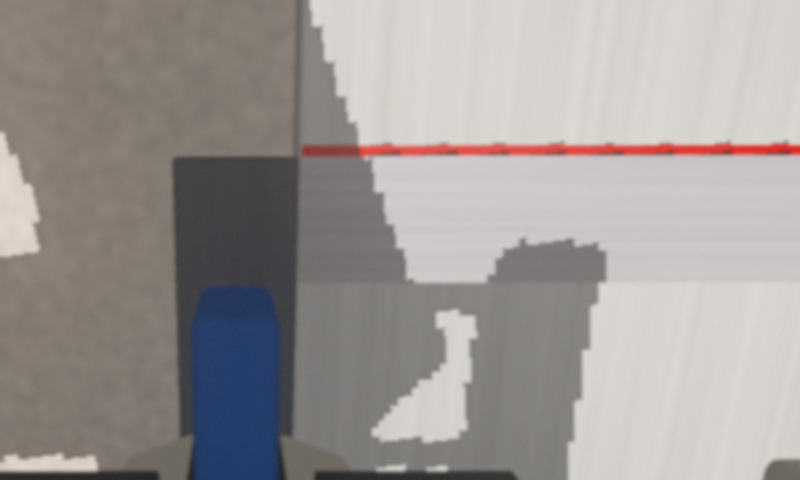

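The crop shows the stock's inner edge flush with the plate's front edge (x≈297). The blade's outer edge (row ~157) lies along the red line (rows 145–156). Advance has stopped with the force rising, so it is in contact. I'll release now.

Request:
move_arm([
  {"x": 0, "y": 0, "z": 0, "wx": 0, "wy": 0, "wz": 0, "hand": 0.7},
  {"x": 0, "y": 0, "z": 0, "wx": 0, "wy": 0, "wz": 0, "hand": 0.7},
  {"x": 0, "y": 0, "z": 0, "wx": 0, "wy": 0, "wz": 0, "hand": 0.7},
  {"x": 0, "y": 0, "z": 0, "wx": 0, "wy": 0, "wz": 0, "hand": 0.7},
  {"x": 0, "y": 0, "z": 0, "wx": 0, "wy": 0, "wz": 0, "hand": 0.7},
  {"x": 0, "y": 0, "z": 0, "wx": 0, "wy": 0, "wz": 0, "hand": 0.7},
])

```text
time: 9.22
tool_pos: [0.4754, 0.203, 0.0309]
tool_rot: [3.141, -0.0, 1.419]
contact_force: [-0.0, 0.6, 0.3]
opening: 0.0639
```

```bash
python3 - <<'E'
from pl import n,t
from h import *
s=monitor.observe(); print(s["tool_pos"],n@s["tool_pos"][:2],t@s["tool_pos"][:2],np.round(s["contact_force"],1),s["opening"])
E
```

```text
[0.47543067 0.20304    0.03085239] 0.44023357496679083 0.27102390976591245 [-0.   0.6  0.3] 0.06389034384022302
```

Request:
move_arm([
  {"x": 0, "y": -0.003, "z": -0.02, "wx": 0, "wy": 0, "wz": 0, "hand": 0.7},
  {"x": 0, "y": -0.003, "z": -0.07, "wx": 0, "wy": 0, "wz": 0, "hand": 0.7},
  {"x": -0.04, "y": -0.003, "z": -0.12, "wx": 0, "wy": 0, "wz": 0, "hand": 0.7},
  {"x": -0.07, "y": -0.003, "z": -0.15, "wx": 0, "wy": 0, "wz": 0, "hand": 0.7},
  {"x": -0.08, "y": -0.003, "z": -0.15, "wx": 0, "wy": 0, "wz": 0, "hand": 0.7},
  {"x": -0.08, "y": -0.003, "z": -0.15, "wx": 0, "wy": 0, "wz": 0, "hand": 0.7},
])

```text
time: 9.98
tool_pos: [0.4598, 0.1242, 0.1802]
tool_rot: [-3.141, -0.0, 1.418]
contact_force: [0.2, 1.2, -0.2]
opening: 0.0639
```

```bash
python3 - <<'E'
from h import *
import pickle
p,im=shot("wrist","w6"); pickle.dump((p,im),open("w6.pkl","wb"))
b=cv2.resize(im[50:350,200:600],None,fx=2,fy=2); cv2.imwrite("pics/c6.png",b[:,:,::-1])
s=monitor.observe(); print(s["time"],s["contact_force"])
E
```

```text
10.025 [0.23216233 0.10813754 0.0662605 ]
```

View pics/c6.png

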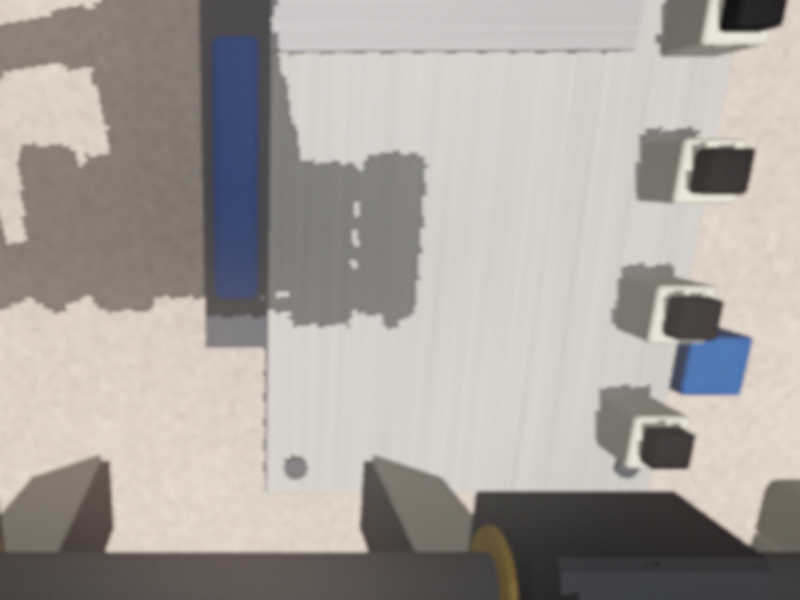

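The crop shows the stock lying along the plate's front edge (x≈270) down to its −y end at row 347. The plate edge continues below it at x≈266, and the rib is straight. Next I'll measure flushness and the blade against the line.

```bash
python3 - <<'E'
from h import *
from pl import fit
import pickle
p,im=pickle.load(open("w6.pkl","rb")); g=cv2.cvtColor(im,cv2.COLOR_RGB2GRAY).astype(int)
h=cv2.cvtColor(im,cv2.COLOR_RGB2HSV).astype(int)
def edge(v,off,k): d=np.abs(v[2:]-v[:-2]); return [(off+1+i,int(d[i])) for i in range(len(d)) if d[i]>k and d[i]==d[max(0,i-2):i+3].max()]
for r in(5,20,40,60,80,110,140,180,200,212,218,235,250,270,290): print(r,edge(g[r,295:345],295,12))
m=((h[...,0]<8)|(h[...,0]>172))&(h[...,1]>110); m[60:]=0; v,u=np.nonzero(m); print("red",len(u),[(c,v[u==c].min(),v[u==c].max()) for c in range(340,500,40) if (u==c).any()])
for c in(310,325,350,380,420,460): print("col",c,edge(g[0:60,c],0,12))
E
```

```text
5 [(333, 67), (336, 69)]
20 [(333, 71), (336, 62)]
40 [(299, 39), (334, 87)]
60 [(299, 33), (335, 86)]
80 [(300, 35), (335, 37), (339, 59)]
110 [(300, 37), (335, 35)]
140 [(301, 37), (334, 35)]
180 [(301, 33), (334, 37)]
200 [(303, 86), (334, 31)]
212 [(302, 57), (333, 63), (334, 63)]
218 [(302, 62), (333, 61)]
235 [(331, 42), (334, 45)]
250 [(331, 45), (334, 36)]
270 [(331, 48)]
290 [(331, 21), (334, 22)]
red 157 [(340, np.int64(34), np.int64(34)), (380, np.int64(34), np.int64(34))]
col 310 [(32, 57), (35, 37), (36, 37)]
col 325 [(35, 64)]
col 350 [(33, 57)]
col 380 [(33, 55)]
col 420 [(32, 49), (33, 49)]
col 460 [(32, 54), (35, 48)]
```

```bash
python3 - <<'E'
from h import *
from pl import fit
import pickle
p,im=pickle.load(open("w6.pkl","rb"))
F=onz(p,[(336,5),(336,20),(334,235),(334,250),(334,290)],.018)[:,:2]; c,t=fit(F); n=np.array([t[1],-t[0]])
print("front yaw",np.degrees(np.arctan2(n[1],n[0])).round(2),"resid mm",((F-c)@n*1e3).round(2))
S=onz(p,[(334.4,40),(335,60),(335,80),(335,110),(334.3,140),(334,180),(334,200),(333.7,212),(333.2,218)],.024)[:,:2]; print("stock inner - front mm",((S-c)@n*1e3).round(2), "lat",((S-c)@t).round(3))
B=onz(p,[(350,34.8),(380,34.8),(420,34.5),(460,34.5)],.023)[:,:2]; L=onz(p,[(350,34),(380,34)],.018)[:,:2]
print("blade lat",((B-c)@t*1e3).round(1),"red visible lat",((L-c)@t*1e3).round(1))
from pl import t as t0,cl,n as n0,c as c0
print("vs earlier line: blade-line mm",((B-cl)@t0*1e3).round(1),"stock-front0",((S-c0)@n0*1e3).round(1), "front-front0",((c-c0)@n0*1e3).round(2))
E
```

```text
front yaw -8.36 resid mm [-0.02  0.08 -0.21 -0.09  0.23]
stock inner - front mm [-1.39 -0.77 -0.64 -0.45 -0.87 -0.87 -0.74 -0.94 -1.37] lat [ 0.108  0.093  0.078  0.054  0.029 -0.006 -0.025 -0.037 -0.042]
blade lat [111.9 111.7 111.7 111.5] red visible lat [113.8 113.6]
vs earlier line: blade-line mm [ 0.2  0.   0.1 -0.1] stock-front0 [-1.2 -0.5 -0.3 -0.1 -0.4 -0.4 -0.2 -0.4 -0.8] front-front0 0.49
```

```bash
python3 - <<'E'
from h import *
import pickle
D=pickle.load(open("d0.pkl","rb"))
for n,bs in dict(scene=dict(flask=(470,235,515,285),jar=(285,290,315,330),valve=(165,205,200,240)),side=dict(flask=(262,390,312,460),jar=(215,200,250,245),valve=(340,120,372,152))).items():
    im=shot(n,n+"9")[1]
    for k,(a,b,c,d) in bs.items():
        f=lambda i:cv2.cvtColor(i[b:d,a:c],cv2.COLOR_RGB2GRAY).astype(np.float32)
        print(n,k,"pixel shift",np.round(cv2.phaseCorrelate(f(D[n][1]),f(im))[0],2))
s=monitor.observe(); print(s["time"],np.round(s["contact_force"],1)); print(robot.hand_in())
E
```

```text
scene flask pixel shift [ 0.54 -0.03]
scene jar pixel shift [-0.03 -0.  ]
scene valve pixel shift [-0.11  0.  ]
side flask pixel shift [ 0.01 -0.02]
side jar pixel shift [-0.   0.5]
side valve pixel shift [-10.94   8.  ]
10.125 [-0.2 -0.1  0.2]
the job is handed in; nothing more can be done
None
```

```bash
python3 -c "
import cv2,numpy as np
f=lambda n:cv2.imread(n)[110:165,325:390]
cv2.imwrite('pics/v.png',cv2.resize(np.hstack([f('pics/side0.png'),f('pics/side9.png')]),None,fx=4,fy=4))"
```

```text
(no output)
```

View pics/v.png

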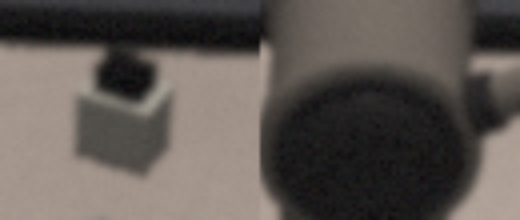

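I gripped the square by its blue rib, carried it to the plate and set the stock on the bench. I then pushed it against the front edge until it stopped (about 14 N), released it, moved the gripper clear and handed in at about 10.1 s.

**Fit:** the last wrist picture after release put the stock's inner face 0.5–1.4 mm short of the front face along its length, both ends included. The blade's outer edge was within about 0.2 mm of the line position measured earlier. That picture's own glimpse of the red showed a 2 mm offset, because only a sliver was visible. Contact force was about zero at hand-in.

**Level and height:** I did not measure these separately after release. I infer them from the bench contact and from the tool height, which matched the height at which I picked the square up.

**Bystanders:** in the scene view the flask, jar and valve had shifted by at most about half a pixel. One check disagreed: the side view gave an 11 by 8 pixel shift for the valve. That picture shows the arm hiding the valve, so the reading is false, and the scene view shows the valve unmoved.

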